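# Set the brush steriliser's timer

## Robot

A 6-joint arm with a two-finger parallel gripper is mounted at the origin on the work surface. World frame = base frame: x ahead of the robot, y to its left, z up, the work surface at z = 0. Lengths are in m, angles in rad, forces in N, time in s.
With the tool pointing down it reaches from about 0.225 to 0.725 m from the base axis. Payload 3.1 kg.
Tool frame: the origin (TCP) lies at the very end of the fingers, on their centre line; the grasp point (between the pads) lies 19 mm behind it; z points along the fingers, y is the line along which they close (so a half turn about z gives the same grasp; the last joint's range is limited). The gripper opens to 85 mm and grips with 20 to 120 N. Pads are 22 mm wide; open, the fingers measure 114 mm over their backs; the gripper's body (76 mm by 85 mm) begins 54 mm behind the grasp point. The pads swing forward as they close: fully open they stand 13 mm farther back than shut.
Start: joints at [-1.457, 0.048, 0.099, 1.622, 0, 1.443], TCP at [0.126, -0.51, 0.193] pointing down, gripper open.
Joint ranges: [-2.91, 2.91], [-0.99, 1.94], [-1.21, 1.42], [-2.12, 2.29], [-1.49, 1.47], [-3.14, 3.14]. Speed limits (rad/s): [2.79, 2.79, 3.14, 3.14, 3.14, 3.14].

## Interface

Orientations are given as a unit quaternion [w, x, y, z].
In Python, from cell import sensors, vision, ticket gives the robot as it stands. The module is installed in compiled form; this text tells all that it offers.
- The arm moves only by the shell command python3 -m crank 'ROWS' [FORCE]. ROWS is JSON, a list of rows, each a list of 5 numbers: the shift along the world's x, y, z as a fraction of full scale, then the turn about the world's z as a fraction of full scale, then the closure, from -1 (fully open) to 1 (shut), so that 0 is half open. A call has 1 to 10 rows; each row shifts and turns the commanded pose from where the row before left it; what a row does not reach is not made up. Full scale, the value 1, is 0.025 m for a shift and pi/2 rad for a turn. A row lasts 1/12 s, in which the tool goes at most 41.7 mm and 7.16 degrees, less where a joint would pass 70% of its speed; a pose out of reach is approached as far as the arm can. A call with a number of a shift or a turn outside -1 to 1 is refused whole. A call with a gripper value outside its range is refused whole. The fingers move at their own pace and stop on an object; FORCE is the grip in N (left out, the last holds). Time passes only in rows, so rows that do not move let the fingers close. It gives the time, the measured TCP pose, the force, the opening and the grip force at its end, in the units of the state.
- sensors.sense(): the state, without advancing time (a new reading comes with each control period).
- vision.snapshot(name): name is "side" or "top"; returns the picture (480x640x3 uint8, blue, green, red); there is no depth.
- vision.camera_model(name): a dict with "vfov" (degrees; the focal length in pixels is half the picture's height over the tangent of half this angle, whatever the lens; pixels are square), "cx", "cy" (the principal point, pixels), "camera_from_world" (4x4, takes a point from world to camera coordinates). Camera axes: x right, y up, looking along -z (the intrinsics and any distortion apply to the point x, -y, -z); pixel columns grow to the right and rows downward; lengths in m; the calibration is good to about 2 mm. A picture is of the moment at which its call begins. camera_model takes no time and is no camera call.
- ticket.sign_off(): hands the job in; it is judged then, once.
The state is a dict: "t": time; "joint_positions": joint angles; "dq": joint speeds; "effort": joint torques, N m; "position": TCP position; "tcp_rot": TCP orientation; "wrist_force": force on the tool from outside, world axes, zero at the start; "torque": the same for the moment, N m; "gripper_width": finger opening in m; "grip_force": force on a finger pad.
Only numpy, scipy, OpenCV 4.12 (cv2) and the standard library are available. Lean on these libraries where they do the work, as an engineer would, in place of code of your own. Each camera call takes 0.05 s, during which the arm holds its last target. There are 200 camera calls.

## Task

Set the timer of the make-up brush steriliser to 20 minutes: each click of the large bar knob is five minutes, so turn it clockwise until its white pointer rests on the fourth mark after the longer off mark (do not count the off mark itself), then let go. Leave the small round fan knob beside it as it is set, and do not disturb the cup of brushes.

Things in the scene. Friction and masses are not known exactly. Their poses are not given: they have to be found in the camera images.
- timer (a joint): Angle of the timer knob, rad: 0 at the off mark, growing clockwise from above. Its dial has seven black marks 30 degrees apart, the off mark longer and thicker. It clicks at each mark, every 0.524 rad from 0 to 3.14, and left between two clicks springs to the nearer; a click takes about 0.06 N m. It starts at the first, second or third click. The fourth click after off is at 2.094.
- timer_grip (a point): On the timer knob's upright axis, at grip height. Frame fixed to the dial, not turning: z up; the white pointer line points along y at 0, along x at 1.571 rad. Black bar, 48 mm long (along the pointer), 14 mm thick, its top 9 mm above this point; pinch its 14 mm from above. Under the bar a round skirt, 52 mm across, top 25 mm below this point; steriliser's flat top 36 mm below it.
- fan_mark (a point): Rim end of the white line on the fan knob, 15 mm from its axis: round, black, 34 mm across, 25 mm high, dial with four marks; not to be turned. It is 170 mm beside the timer knob, left or right of it, on the front ledge of the steriliser: a fixed white box 250 mm deep, 340 mm wide, 85 mm high, square to the dial frame, its clear-topped brush chamber at the far side.
- cup_mid (a point): Centre, half-way up, of the white ceramic cup of make-up brushes standing beside the steriliser: 76 mm across, 95 mm high, brushes reaching 180 mm. Loose; not to be disturbed.

How it is judged:
By the outcome, as a careful person would: the job done as asked, in the order asked, and still so for the second after the job is handed in, with the robot touching nothing.
It also fails if it takes over 35 s, if anything falls off the work surface, if the arm or the gripper's body presses on something with over 40 N, if the wrist force passes 120 N, or if a joint passes its speed limit or range.

## Working session

There is one attempt and no reset: what is moved stays moved. The work goes in short steps, Python scripts to look and compute and a shell command to move; the robot and the scene stay as the last step left them, time stands still between calls to the robot, and variables do not carry over. Pictures are saved under pics/ and viewed, at most 10 in all, crops included, and the job is handed in when it is done.

```bash
mkdir -p pics; python3 - <<'E'
from cell import sensors, vision
import cv2
for n in("top","side"):
    cv2.imwrite(f"pics/{n}0.png",vision.snapshot(n)); m=vision.camera_model(n); print(n,m)
s=sensors.sense();print(s)
E
```

```text
top {'vfov': 51.83365549539324, 'cx': 319.29201884114906, 'cy': 242.42659361882846, 'camera_from_world': array([[-0.02619554, -0.99943558, -0.02103114,  0.17986369],
       [ 0.98791259, -0.02909745,  0.15225654, -0.64807551],
       [-0.15278256, -0.01678849,  0.98811722, -0.86559307],
       [ 0.        ,  0.        ,  0.        ,  1.        ]])}
side {'vfov': 43.95642971670352, 'cx': 317.4864972590259, 'cy': 241.43949972996924, 'camera_from_world': array([[ 0.92441688, -0.3811508 , -0.0133228 , -0.52183359],
       [ 0.27923396,  0.65261449,  0.7043598 , -0.35624653],
       [-0.25977265, -0.65484226,  0.7097181 , -0.72560317],
       [ 0.        ,  0.        ,  0.        ,  1.        ]])}
{'t': 0.1, 'joint_positions': array([-1.45680093e+00,  4.86961989e-02,  9.77453475e-02,  1.62200139e+00,
       -4.27428878e-05,  1.44300448e+00]), 'dq': array([ 0.00018144, -0.0021694 ,  0.00215884, -0.00083542, -0.0009291 ,
        0.0010441 ]), 'effort': array([ 2.69298129e-03, -3.39850616e+01,  3.20935643e+01,  1.58021558e-02,
       -1.92335790e-06,  3.03665189e-06]), 'position': array([ 0.12560885, -0.50909375,  0.19141956]), 'tcp_rot': array([-1.07807793e-03,  9.92700682e-01,  1.20599307e-01, -1.39349945e-05]), 'wrist_force': array([0.13365268, 0.35499296, 0.41239997]), 'torque': array([0.00116123, 0.03638006, 0.00830383]), 'grip_force': 0.0, 'gripper_width': 0.08524808577396938}
```

View pics/top0.png

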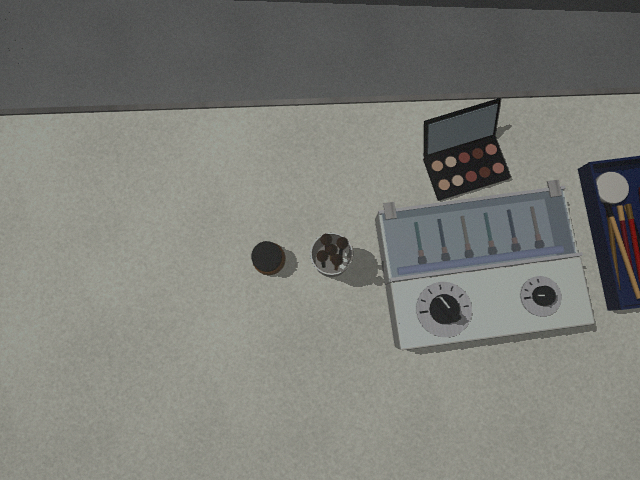

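View pics/side0.png

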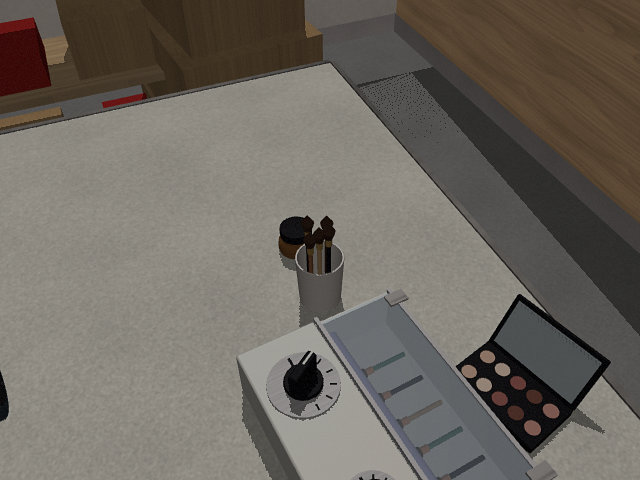

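```bash
python3 - <<'E'
import cv2,numpy as np
a=cv2.imread("pics/top0.png")[275:345,405:485]; b=cv2.imread("pics/side0.png")[335:430,255:355]
a=cv2.resize(a,(400*1,350),interpolation=cv2.INTER_CUBIC); b=cv2.resize(b,(400,380),interpolation=cv2.INTER_CUBIC)
o=np.zeros((380,800,3),np.uint8);o[:350,:400]=a;o[:,400:]=b
cv2.imwrite("pics/crop0.png",o)
E
```

```text
(no output)
```

View pics/crop0.png

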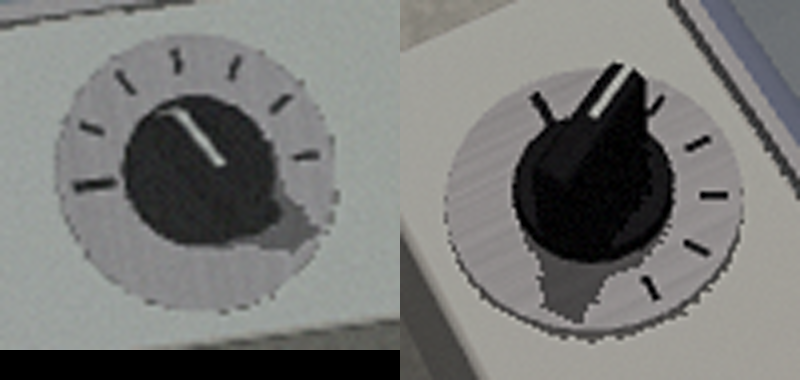

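The dial shows the off mark at left (px ~424,312). The pointer is in line with the second mark (px ~430,291), and mark 4 is at px ~452,288. The fan knob is at px ~543,296, the cup at ~332,255. Now I'll measure.

```bash
cat > h.py <<'E'
import numpy as np, cv2
from cell import sensors, vision
def ray(n,p):
    m=vision.camera_model(n);f=240/np.tan(np.radians(m["vfov"]/2));T=m["camera_from_world"];R=T[:3,:3]
    d=R.T@np.array([(p[0]-m["cx"])/f,-(p[1]-m["cy"])/f,-1.]);return -R.T@T[:3,3],d
def onz(n,p,z):
    o,d=ray(n,p);return (o+d*(z-o[2])/d[2])[:2]
def tri(p,q):
    (a,d),(b,e)=ray("top",p),ray("side",q);s=np.linalg.lstsq(np.c_[d,-e],b-a,rcond=None)[0]
    u,v=a+s[0]*d,b+s[1]*e;return (u+v)/2,np.linalg.norm(u-v)
E
python3 - <<'E'
from h import *
# marks, full-res px: k-> px
t={0:(95,185),1:(92,128),2:(125,82),3:(177,60),4:(235,67),5:(280,103),6:(307,155)}
s={0:(540,108),2:(655,103),3:(697,143),4:(713,195),5:(697,248),6:(650,288)}
top={k:(405+(x+.5)/5-.5,275+(y+.5)/5-.5) for k,(x,y) in t.items()}
sd={k:(255+(x-400+.5)/4-.5,335+(y+.5)/4-.5) for k,(x,y) in s.items()}
for k in sd: print(k,*[np.round(v,4) for v in tri(top[k],sd[k])])
for n,P in(("top",top),("side",sd)):
  for z in(.085,.088):
    X=np.array([onz(n,P[k],z) for k in P if k]);K=np.array([k for k in P if k])
    # model: c + r*(dir of mark k) ; dir=(sin,cos) rotated by yaw -> linear in (cx,cy,a,b)
    A=[];B=[]
    for k,x in zip(K,X):
        u,v=np.sin(k*np.pi/6),np.cos(k*np.pi/6)
        A+=[[1,0,u,-v],[0,1,v,u]];B+=list(x)
    q,_,_,_=np.linalg.lstsq(np.array(A),B,rcond=None)
    print(n,z,"c",q[:2].round(4),"r",np.hypot(*q[2:]).round(4),"yaw",np.degrees(np.arctan2(q[3],q[2])).round(2),"res",np.abs(np.array(A)@q-B).max().round(4))
p=lambda x,y:(405+(x+.5)/5-.5,275+(y+.5)/5-.5)
a,b=onz("top",p(222,163),.13),onz("top",p(168,108),.13);print("pointer top",a,b,np.degrees(np.arctan2(*(b-a))))
g=lambda x,y:(255+(x-400+.5)/4-.5,335+(y+.5)/4-.5)
a,b=onz("side",g(594,114),.13),onz("side",g(630,68),.13);print("pointer side",a,b,np.degrees(np.arctan2(*(b-a))))
print("fan",onz("top",(543,296),.11),"cup",onz("top",(332,255),.095))
for c in((402,349),(594,323),(387,215)):print("corner",onz("top",c,.085))
E
```

```text
0 [ 0.5198 -0.0164  0.0894] 0.0011
2 [ 0.5554 -0.0291  0.0889] 0.0005
3 [ 0.5625 -0.0479  0.0877] 0.0007
4 [ 0.5595 -0.0678  0.088 ] 0.0006
5 [ 0.547  -0.0829  0.0872] 0.0002
6 [ 0.5283 -0.0906  0.0881] 0.0007
top 0.085 c [ 0.5245 -0.0528] r 0.0387 yaw 6.16 res 0.0005
top 0.088 c [ 0.5245 -0.0521] r 0.0385 yaw 6.16 res 0.0005
side 0.085 c [ 0.5243 -0.0501] r 0.0391 yaw 6.18 res 0.0004
side 0.088 c [ 0.5237 -0.0519] r 0.0389 yaw 6.18 res 0.0004
pointer top [ 0.52604939 -0.05115179] [ 0.54460705 -0.03452055] 48.13354120731543
pointer side [ 0.52624227 -0.05064255] [ 0.54288129 -0.03926838] 55.644113331964
fan [ 0.54092396 -0.21537461] cup [0.62306508 0.13925664]
corner [0.4575209  0.02344381]
corner [ 0.49315319 -0.30877776]
corner [0.6939588  0.03814548]
```

```bash
R='[0.53,0.61,0,0.075,0]'
python3 -m crank '[[0.53,0.61,0,0.075,0],[0.53,0.61,0,0.075,0],[0.53,0.61,0,0.075,0],[0.53,0.61,0,0.075,0],[0.53,0.61,0,0.075,0],[0.53,0.61,0,0.075,0],[0.53,0.61,0,0.075,0],[0.53,0.61,0,0.075,0],[0.53,0.61,0,0.075,0],[0.53,0.61,0,0.075,0]]' 40
python3 -m crank '[[0.53,0.61,0,0.075,0],[0.53,0.61,0,0.075,0],[0.53,0.61,0,0.075,0],[0.53,0.61,0,0.075,0],[0.53,0.61,0,0.075,0],[0.53,0.61,0,0.075,0],[0.53,0.61,0,0.075,0],[0.53,0.61,0,0.075,0],[0.53,0.61,0,0.075,0],[0.53,0.61,0,0.075,0]]'
python3 -c "from cell import sensors;print(sensors.sense()['joint_positions'])"
```

```text
t: 0.93
position: [0.2586, -0.3561, 0.1919]
tcp_rot: [-0.001, 0.757, 0.654, 0.0]
wrist_force: [0.8, 0.9, 0.7]
gripper_width: 0.0426
grip_force: 0.0
t: 1.77
position: [0.3909, -0.2037, 0.192]
tcp_rot: [-0.0, 0.266, 0.964, 0.0]
wrist_force: [0.5, 0.1, 0.1]
gripper_width: 0.0425
grip_force: 0.0
[-6.32606966e-01 -1.69291261e-01 -1.09039934e-01  1.63209467e+00
 -5.21327436e-05 -9.48072780e-02]
```

```bash
python3 -m crank '[[0.53,0.61,0,0.075,0],[0.53,0.61,0,0.075,0],[0.53,0.61,0,0.075,0],[0.53,0.61,0,0.075,0],[0.53,0.61,0,0.075,0],[0.53,0.61,0,0.075,0],[0.53,0.61,0,0.075,0],[0.53,0.61,0,0.075,0],[0.53,0.61,0,0.075,0],[0.5,0.58,0,0.075,0]]'
python3 -m crank '[[0,0,0,0,0],[0,0,0,0,0]]'
python3 - <<'E'
from h import *
s=sensors.sense();print(s['joint_positions'].round(3),s['position'],s['tcp_rot'].round(4))
w,x,y,z=s['tcp_rot'];print("toolx deg",np.degrees(2*np.arctan2(y,x)))
a=vision.snapshot("top")[230:380,370:570]; b=vision.snapshot("side")[250:450,200:400]
o=np.zeros((400,800,3),np.uint8);o[:300,:400]=cv2.resize(a,(400,300));o[:,400:]=cv2.resize(b,(400,400))
cv2.imwrite("pics/crop1.png",o)
E
```

```text
t: 2.6
position: [0.5227, -0.0519, 0.1918]
tcp_rot: [-0.001, -0.315, 0.949, 0.0]
wrist_force: [1.3, 0.1, 0.0]
gripper_width: 0.043
grip_force: 0.0
t: 2.77
position: [0.5222, -0.0524, 0.1916]
tcp_rot: [-0.001, -0.312, 0.95, 0.0]
wrist_force: [-0.4, -0.3, -0.7]
gripper_width: 0.0426
grip_force: 0.0
[-0.227  0.05   0.099  1.622 -0.    -0.862] [ 0.52220743 -0.05235224  0.19164787] [-9.000e-04 -3.121e-01  9.501e-01  3.000e-04]
toolx deg 216.36930479412067
```

View pics/crop1.png

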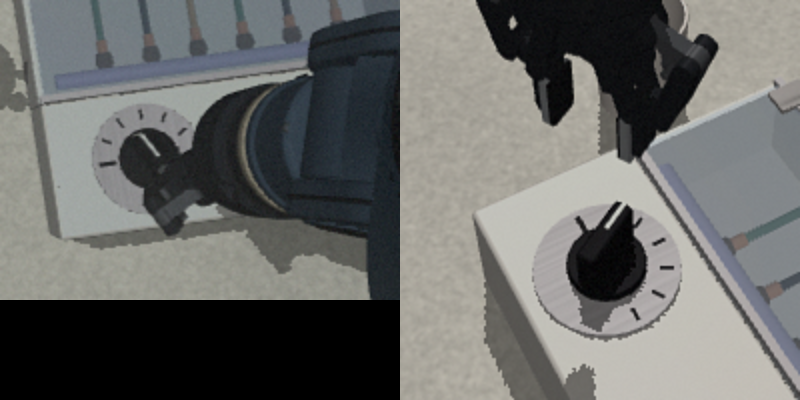

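```bash
python3 - <<'E'
from h import *
for n in("top","side"):
    m=vision.camera_model(n);f=240/np.tan(np.radians(m["vfov"]/2))
    for P in((.5222,-.0524,.1916),(.524,-.052,.13)):
        c=m["camera_from_world"]@np.array([*P,1]);print(n,P,m["cx"]+f*c[0]/-c[2],m["cy"]-f*c[1]/-c[2])
E
```

```text
top (0.5222, -0.0524, 0.1916) 459.5938055778735 308.8024589600589
top (0.524, -0.052, 0.13) 449.5973859864715 308.4359744196121
side (0.5222, -0.0524, 0.1916) 298.82475209070356 335.82832656270796
side (0.524, -0.052, 0.13) 301.83852939334264 364.5911163486047
```

```bash
python3 - <<'E'
from h import *
a=vision.snapshot("top")[275:350,420:520]; b=vision.snapshot("side")[245:385,220:360]
g=lambda i:np.clip(255*(i/255.)**.5,0,255).astype(np.uint8)
o=np.zeros((400,800,3),np.uint8);o[:300,:400]=cv2.resize(g(a),(400,300),interpolation=cv2.INTER_CUBIC);o[:,400:]=cv2.resize(g(b),(400,400),interpolation=cv2.INTER_CUBIC)
cv2.imwrite("pics/crop2.png",o)
E
```

```text
(no output)
```

View pics/crop2.png

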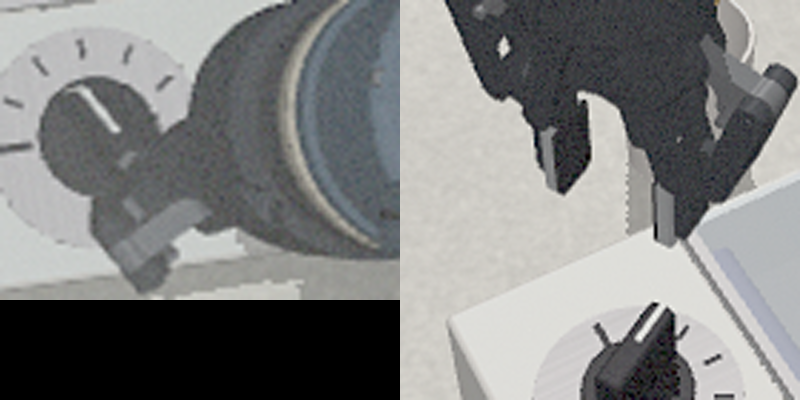

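```bash
python3 - <<'E'
from h import *
for p in((443,323),(445,329),(448,333)):print(tri(p,(278.8,311.5)))
for z in(.17,.19,.2,.22):print(z,onz("side",(278.8,311.5),z),onz("side",(315,329.7),z),onz("side",(297,320.6),z))
E
```

```text
(array([ 0.50537794, -0.02262025,  0.20954761]), np.float64(0.00750755408951179))
(array([ 0.50053774, -0.02501476,  0.21389911]), np.float64(0.015563402641868616))
(array([ 0.49711179, -0.02842928,  0.21918437]), np.float64(0.02034466300863206))
0.17 [0.51739088 0.00675024] [ 0.54850678 -0.03679657] [ 0.53327913 -0.01537461]
0.19 [ 0.51317947 -0.00847393] [ 0.54323871 -0.05054193] [ 0.52852817 -0.02984744]
0.2 [ 0.51107377 -0.01608601] [ 0.54060467 -0.05741462] [ 0.5261527  -0.03708386]
0.22 [ 0.50686236 -0.03131018] [ 0.5353366  -0.07115998] [ 0.52140174 -0.05155669]
```

```bash
python3 -m crank '[[0.07,0,0,0,0.65],[0,0,0,0,0.65],[0,0,0,0,0.65],[0,0,0,0,0.65]]'
python3 - <<'E'
from h import *
a=vision.snapshot("top")[275:350,420:520]; b=vision.snapshot("side")[245:385,220:360]
g=lambda i:np.clip(255*(i/255.)**.5,0,255).astype(np.uint8)
o=np.zeros((400,800,3),np.uint8);o[:300,:400]=cv2.resize(g(a),(400,300),interpolation=cv2.INTER_CUBIC);o[:,400:]=cv2.resize(g(b),(400,400),interpolation=cv2.INTER_CUBIC)
cv2.imwrite("pics/crop3.png",o)
E
```

```text
t: 3.3
position: [0.5241, -0.0533, 0.1926]
tcp_rot: [0.0, -0.312, 0.95, -0.0]
wrist_force: [-0.4, 0.6, 0.1]
gripper_width: 0.0149
grip_force: 0.0
```

View pics/crop3.png

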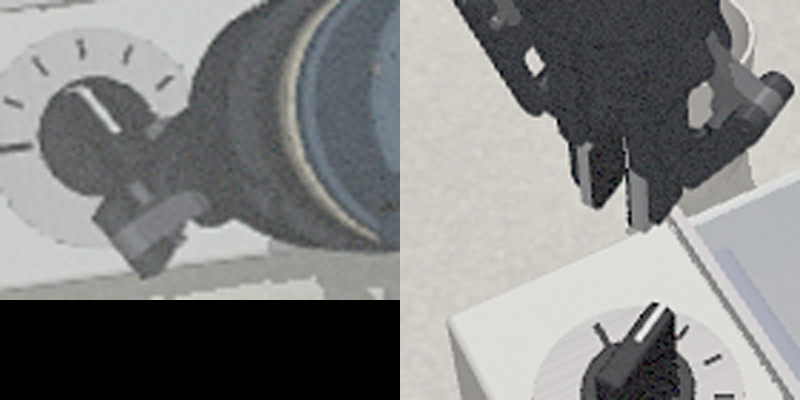

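Side view: the fingertips (mid ~297,320) look ~25 mm higher than the reported TCP, though lateral alignment is right. I'll descend to just above the knob, then check again.

```bash
python3 -m crank '[[0,0.04,-0.6,0,0],[0,0,-0.6,0,0],[0,0,-0.6,0,0],[0,0,-0.5,0,0],[0,0,0,0,0],[0,0,0,0,0]]'
python3 - <<'E'
from h import *
a=vision.snapshot("top")[275:350,420:520]; b=vision.snapshot("side")[285:405,230:350]
g=lambda i:np.clip(255*(i/255.)**.5,0,255).astype(np.uint8)
o=np.zeros((480,880,3),np.uint8);o[:300,:400]=cv2.resize(g(a),(400,300),interpolation=cv2.INTER_CUBIC);o[:,400:]=cv2.resize(g(b),(480,480),interpolation=cv2.INTER_CUBIC)
cv2.imwrite("pics/crop4.png",o[:,80:])
E
```

```text
t: 3.9
position: [0.5234, -0.0518, 0.1342]
tcp_rot: [-0.001, -0.312, 0.95, 0.001]
wrist_force: [-0.2, -0.3, 0.6]
gripper_width: 0.0429
grip_force: 0.0
```

View pics/crop4.png

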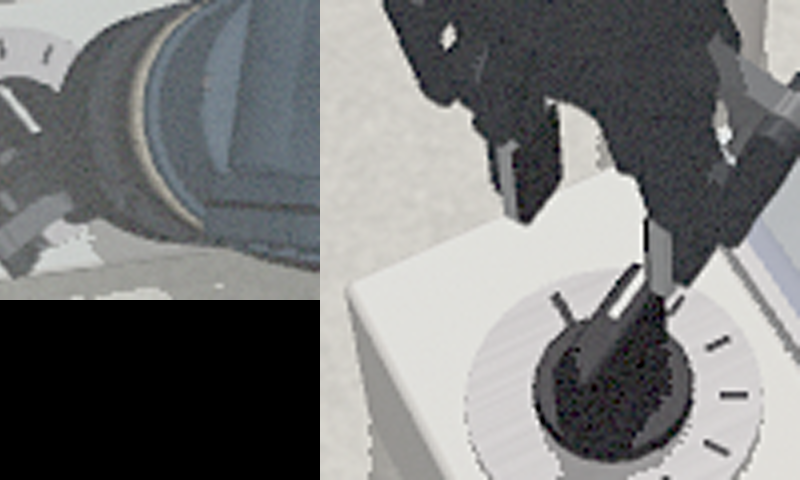

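```bash
python3 - <<'E'
from h import *
a=vision.snapshot("top")[270:365,400:520]
g=np.clip(255*(a/255.)**.4,0,255).astype(np.uint8)
cv2.imwrite("pics/crop5.png",cv2.resize(g,None,fx=6,fy=6,interpolation=cv2.INTER_CUBIC))
m=vision.camera_model("top");f=240/np.tan(np.radians(m["vfov"]/2))
u=np.array([-.593,.805,0])
for z in(.134,.163):
  for d in(-.033,-.021,0,.021,.033):
    c=m["camera_from_world"]@np.r_[np.array([.5234,-.0518,z])+u*d,1];print(z,d,(m["cx"]+f*c[0]/-c[2]-400)*6,(m["cy"]-f*c[1]/-c[2]-270)*6)
E
```

```text
0.134 -0.033 392.7373416842589 158.18625867414187
0.134 -0.021 359.26132630030656 185.17307820097483
0.134 0 300.49483551144067 232.5479124802273
0.134 0.021 241.49364627864884 280.11194981954543
0.134 0.033 207.67276449278052 307.3767847326966
0.163 -0.033 422.40394210936665 153.33892559441733
0.163 -0.021 387.7412580000872 181.30484553249084
0.163 0 326.88464679217304 230.40407602997595
0.163 0.021 265.7760837127695 279.7065817800096
0.163 0.033 230.7431807073309 307.97119503268345
```

View pics/crop5.png

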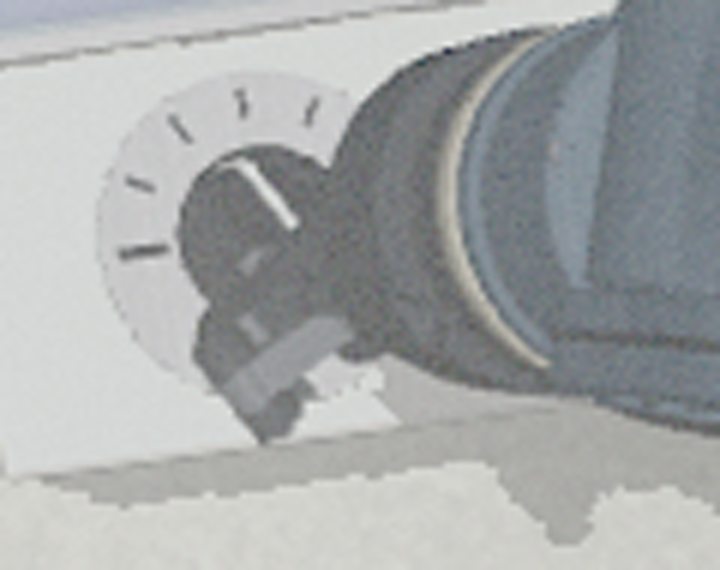

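Top view: the lateral position is consistent with the reported pose, and the tips seem to be at about z≈0.16. I'll go down to the spec-safe grip height and check force and picture.

```bash
python3 -m crank '[[0.02,0,-0.4,0,0],[0,0,-0.4,0,0],[0,0,-0.4,0,0],[0,0,0,0,0],[0,0,0,0,0]]'
python3 - <<'E'
from h import *
b=vision.snapshot("side")[285:405,230:350]
g=np.clip(255*(b/255.)**.4,0,255).astype(np.uint8)
cv2.imwrite("pics/crop6.png",cv2.resize(g,None,fx=5,fy=5,interpolation=cv2.INTER_CUBIC))
E
```

```text
t: 4.47
position: [0.5234, -0.0517, 0.1033]
tcp_rot: [-0.001, -0.312, 0.95, 0.001]
wrist_force: [-0.5, -0.1, 0.2]
gripper_width: 0.0427
grip_force: 0.0
```

View pics/crop6.png

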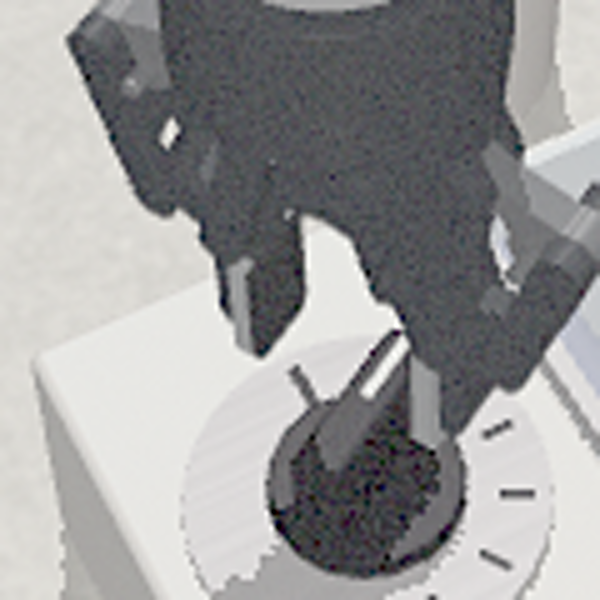

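```bash
python3 - <<'E'
from h import *
m=vision.camera_model("side");f=240/np.tan(np.radians(m["vfov"]/2))
u=np.array([-.593,.805,0]);w=np.array([.805,.593,0])
for z in(.103,.11,.12,.13):
  for d in(-.0215,-.03,.0215,.03):
   for e in (-.011,.011):
    c=m["camera_from_world"]@np.r_[np.array([.5234,-.0518,z])+u*d+w*e,1];print(z,d,e,np.round([(m["cx"]+f*c[0]/-c[2]-230)*5,(m["cy"]-f*c[1]/-c[2]-285)*5]))
E
```

```text
0.103 -0.0215 -0.011 [410. 529.]
0.103 -0.0215 0.011 [455. 463.]
0.103 -0.03 -0.011 [439. 544.]
0.103 -0.03 0.011 [484. 478.]
0.103 0.0215 -0.011 [266. 452.]
0.103 0.0215 0.011 [313. 389.]
0.103 0.03 -0.011 [238. 437.]
0.103 0.03 0.011 [285. 374.]
0.11 -0.0215 -0.011 [409. 514.]
0.11 -0.0215 0.011 [455. 448.]
0.11 -0.03 -0.011 [438. 530.]
0.11 -0.03 0.011 [484. 463.]
0.11 0.0215 -0.011 [264. 437.]
0.11 0.0215 0.011 [311. 373.]
0.11 0.03 -0.011 [236. 422.]
0.11 0.03 0.011 [284. 359.]
0.12 -0.0215 -0.011 [408. 492.]
0.12 -0.0215 0.011 [454. 426.]
0.12 -0.03 -0.011 [438. 508.]
0.12 -0.03 0.011 [484. 441.]
0.12 0.0215 -0.011 [262. 415.]
0.12 0.0215 0.011 [310. 351.]
0.12 0.03 -0.011 [234. 400.]
0.12 0.03 0.011 [282. 337.]
0.13 -0.0215 -0.011 [407. 470.]
0.13 -0.0215 0.011 [454. 403.]
0.13 -0.03 -0.011 [437. 486.]
0.13 -0.03 0.011 [484. 419.]
0.13 0.0215 -0.011 [260. 393.]
0.13 0.0215 0.011 [308. 329.]
0.13 0.03 -0.011 [231. 378.]
0.13 0.03 0.011 [280. 314.]
```

The visible fingertips look about 40 mm higher than reported. A gentle closing here will settle it: 14 mm means the bar is gripped, about 0 means the fingers are above it.

```bash
python3 -m crank '[[0,0,0,0,0.4],[0,0,0,0,0.5],[0,0,0,0,0.6],[0,0,0,0,0.7],[0,0,0,0,0.8],[0,0,0,0,0.8]]' 20
python3 - <<'E'
from h import *
print(vision.camera_model("side")["camera_from_world"][:3,3], sensors.sense()["torque"])
E
```

```text
t: 5.02
position: [0.5248, -0.052, 0.1052]
tcp_rot: [0.0, -0.312, 0.95, -0.0]
wrist_force: [-0.8, -0.2, 0.3]
gripper_width: 0.0085
grip_force: 0.0
[-0.52183359 -0.35624653 -0.72560317] [-0.02815299 -0.01564366  0.01962504]
```

Width is 8.5 mm with no force, so the fingers are above the bar, as the pictures show. I'll re-open, descend about 32 mm in small steps and watch the force.

```bash
python3 -m crank '[[0,0,0,0,0],[0,0,0,0,0],[0,0,0,0,0],[0,0,-0.25,0,0],[0,0,-0.25,0,0],[0,0,-0.25,0,0],[0,0,0,0,0]]'
python3 -m crank '[[0,0,-0.2,0,0],[0,0,-0.2,0,0],[0,0,-0.15,0,0],[0,0,0,0,0]]'
python3 - <<'E'
from h import *
b=vision.snapshot("side"); cv2.imwrite("pics/s7.png",b)
g=b[300:420,240:345].max(axis=2)
# lowest dark pixel run start from the dark gripper for columns left of the bar (finger A on light ground)
for c in range(270,296,2):
    col=b[300:420,c].max(axis=1)<75; print(c,[300+int(i) for i in np.flatnonzero(np.diff(col.astype(int)))])
E
```

```text
t: 5.6
position: [0.5232, -0.0516, 0.0839]
tcp_rot: [-0.002, -0.312, 0.95, 0.001]
wrist_force: [-1.0, 0.2, -0.9]
gripper_width: 0.0426
grip_force: 0.0
t: 5.93
position: [0.5239, -0.0518, 0.0712]
tcp_rot: [-0.001, -0.312, 0.95, 0.001]
wrist_force: [-0.3, -0.2, -0.7]
gripper_width: 0.0426
grip_force: 0.0
270 [343]
272 [349]
274 [351]
276 [300, 360]
278 [302, 353, 359, 363]
280 [300, 303, 352, 367, 368]
282 [301, 304, 369]
284 [302, 305, 370, 375, 389]
286 [302, 305, 368, 371, 392]
288 [302, 306, 365, 369, 394]
290 [303, 306, 363, 367, 396]
292 [303, 307, 343, 354, 359, 362, 397]
294 [303, 307, 344, 364, 398]
```

```bash
python3 -m crank '[[0,0,-0.2,0,0],[0,0,0,0,0.3],[0,0,0,0,0.5],[0,0,0,0,0.7],[0,0,0,0,0.9],[0,0,0,0,1],[0,0,0,0,1]]' 40
```

```text
t: 6.57
position: [0.5244, -0.0516, 0.0677]
tcp_rot: [-0.0, -0.312, 0.95, 0.0]
wrist_force: [-2.3, 2.0, 1.0]
gripper_width: 0.0133
grip_force: 41.5
```

```bash
python3 -m crank '[[0,0,0,-0.06,1],[0,0,0,-0.06,1],[0,0,0,-0.06,1],[0,0,0,-0.06,1],[0,0,0,-0.06,1],[0,0,0,-0.06,1]]'
python3 -m crank '[[0,0,0,-0.06,1],[0,0,0,-0.06,1],[0,0,0,-0.06,1],[0,0,0,-0.06,1],[0,0,0,-0.06,1],[0,0,0,-0.007,1],[0,0,0,0,1],[0,0,0,0,1]]'
python3 -c "
from h import *
s=sensors.sense();w,x,y,z=s['tcp_rot'];print('toolx deg',np.degrees(2*np.arctan2(y,x)),s['torque'])"
```

```text
t: 7.07
position: [0.5243, -0.0513, 0.0677]
tcp_rot: [-0.0, -0.032, 0.999, 0.001]
wrist_force: [-2.3, 2.8, 1.7]
gripper_width: 0.0135
grip_force: 41.5
t: 7.73
position: [0.5243, -0.0512, 0.0677]
tcp_rot: [-0.0, 0.204, 0.979, 0.001]
wrist_force: [-3.1, 3.7, 3.2]
gripper_width: 0.013
grip_force: 41.7
toolx deg 156.45539865442836 [ 0.86273521  0.64579903 -0.02882957]
```

```bash
python3 -m crank '[[0,0,0,0,0.6],[0,0,0,0,0.3],[0,0,0,0,0],[0,0,0,0,0],[0,0,0.5,0,0],[0,0,1,0,0],[0,0,1,0,0],[0,0,1,0,0],[0,0,1,0,0],[0,0,0.8,0,0]]'
python3 -m crank '[[-0.8,-0.4,0,0,0],[-0.8,-0.4,0,0,0],[-0.8,-0.4,0,0,0],[-0.8,-0.4,0,0,0],[-0.8,-0.4,0,0,0],[-0.8,-0.4,0,0,0],[-0.8,-0.4,0,0,0],[0,0,0,0,0]]'
python3 - <<'E'
from h import *
a=vision.snapshot("top");b=vision.snapshot("side")
o=np.zeros((480,800,3),np.uint8);o[:350,:400]=cv2.resize(a[275:345,405:485],(400,350),interpolation=cv2.INTER_CUBIC)
o[:380,400:]=cv2.resize(b[335:430,255:355],(400,380),interpolation=cv2.INTER_CUBIC)
# fan and cup unchanged vs first picture
t0=cv2.imread("pics/top0.png");s0=cv2.imread("pics/side0.png")
print("fan diff",cv2.absdiff(a,t0)[270:320,518:568].max(axis=2).mean(),"cup diff",cv2.absdiff(a,t0)[225:285,305:360].max(axis=2).mean(),cv2.absdiff(b,s0)[210:315,290:345].max(axis=2).mean(),"blank",cv2.absdiff(a,t0)[150:200,100:200].max(axis=2).mean())
cv2.imwrite("pics/crop8.png",o)
E
```

```text
t: 8.57
position: [0.5254, -0.0524, 0.2035]
tcp_rot: [0.002, 0.205, 0.979, -0.0]
wrist_force: [0.1, 0.0, -0.0]
gripper_width: 0.0427
grip_force: 0.0
t: 9.23
position: [0.3824, -0.1234, 0.2016]
tcp_rot: [0.0, 0.206, 0.978, -0.001]
wrist_force: [0.6, 0.8, -0.4]
gripper_width: 0.0427
grip_force: 0.0
fan diff 3.66 cup diff 3.8475757575757576 26.9387012987013 blank 3.2368
```

View pics/crop8.png

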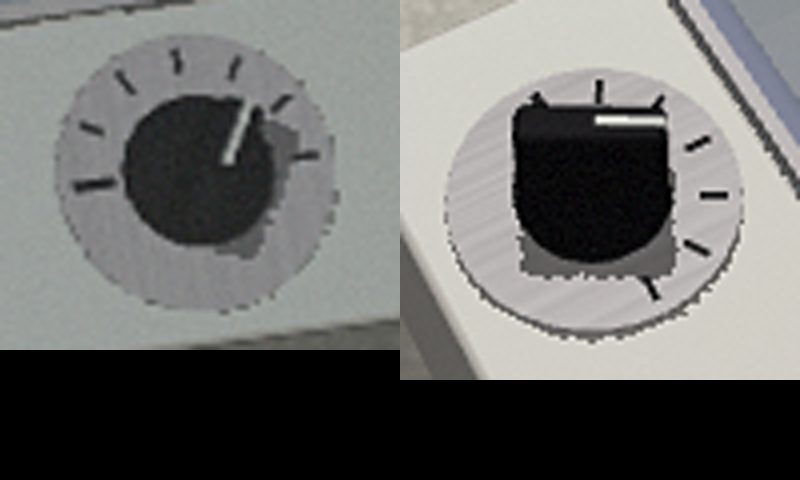

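The pointer (top crop 228,163→250,105) is in line with the fourth mark at (235,67). The fan knob and cup match the first top picture, and the raised side-view cup difference is most likely the gripper in front of it. Handing in.

```bash
python3 -c "from cell import ticket;print(ticket.sign_off())"
```

```text
the job is handed in; nothing more can be done
None
```

The timer is set to 20 minutes: its pointer rests on the fourth mark after off, the knob is released, the fan knob and cup look unmoved from above, and the job is handed in.

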